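# Reset the grow-lamp boom over the red-stemmed cuttings

## Task

Move the grow lamp so that it hangs over the pot of red-stemmed cuttings: press in the brass spring button on the side of the blue telescopic boom, slide the boom towards that pot until the button clicks out through the next hole, and do it again hole by hole until the lamp is over the red pot and the button stands fully out. The holes are unevenly spaced, so feel for each click and stop there without forcing the boom against the button; leave the pots and everything else on the bench where they are.

Things in the scene. Friction and masses are not known exactly. Their poses are not given: they have to be found in the camera images.
- stand: Fixed lamp stand: foot, post and a level 24 mm square tube, axis 200 mm above the bench, on which the blue boom slides. Origin: on the bench straight below the tube axis at the button. y runs along the tube to the post, 235 mm away at +y (clamp 44 mm wide, post top at 227 mm); x is level and points out of the side with the button.
- button_spot (a point): Fixed place of the button: centre of the hole in use, on the boom's outer side face (+x face in the stand's axes), 200 mm above the bench; axes as the stand's. The button is always here and the boom slides past it. It pops out by itself when a hole comes by, but not while a finger covers that hole: the fingers should travel with the boom, on the hole where they pressed.
- button (a joint): Travel of the 12 mm domed brass button on the fixed tube: 0 = fully out, 7 mm proud of the boom's side, blocking it; grows as pressed; 0.007 m = flush; 0.009 m = under the 2 mm boom wall, between holes. Spring 3 N out, 6 N flush. Pressed flush by a flat pad, a push of about 10 N along the boom ducks it under the wall; at the next hole it pops out and stops the boom hard.
- boom (a joint): Position (m) of the boom along the stand's y; starts locked at 0. Blue sleeve 32 mm square outside, 0.45 kg with lamp, cannot turn; drags with 3 to 5 N between holes. Five 13.6 mm holes in the button side, drilled by hand 30 to 50 mm apart, unevenly: feel for each. The end holes are at about -0.08 and 0.08, stops at +-0.092. The other side is plain; space round the boom is free, pots are under 140 mm.
- lamp (a point): Underside centre of the white round lamp (72 mm across) hanging below the boom's free end, 159 mm above the bench; it moves with the boom and lies at y = -0.16 m + boom, x = 0 in the stand's axes.
- red_pot_top (a point): Target: centre of the rim of the grey pot (92 mm across, 76 mm high, white grit) with dark red stems up to 135 mm high. It stands under the lamp's line, about 80 mm from the lamp at the start: under where the lamp hangs with the boom two holes on, in the end hole, on one side or the other.
- olive_pot_top (a point): Bystander: centre of the rim of the same kind of pot with olive-brown stems, about two holes from the lamp on the other side.
- feed_bottle: Bystander: green bottle, 60 mm across, 150 mm high, origin under its centre.
- dibber: Bystander: wooden-handled dibber about 195 mm long, 22 mm thick, lying loose on the bench, origin under its middle.

How it is judged:
By the outcome, as a careful person would: the job done as asked, in the order asked, and still so for the second after the job is handed in, with the robot touching nothing.
It also fails if it takes over 38 s, if anything falls off the work surface, if the arm or the gripper's body presses on something with over 40 N, if the wrist force passes 120 N, or if a joint passes its speed limit or range.

## Robot

A 6-joint arm with a two-finger parallel gripper is mounted at the origin on the work surface. World frame = base frame: x ahead of the robot, y to its left, z up, the work surface at z = 0. Lengths are in m, angles in rad, forces in N, time in s.
With the tool pointing down it reaches from about 0.275 to 0.825 m from the base axis. Payload 5.2 kg.
Tool frame: the origin (TCP) lies between the finger pads; the fingertips stand 11 mm ahead of it and the grasp point (between the pads) lies 8 mm behind it; z points along the fingers, y is the direction in which the jaws open and shut (so a half turn about z gives the same grasp; the last joint's range is limited). The gripper opens to 93 mm and grips with 3 to 60 N. Pads are 15 mm wide; open, the fingers measure 128 mm over their backs; the gripper's body (75 mm by 188 mm) begins 65 mm behind the grasp point.
Start: joints at [-1.515, 0.259, 1.535, -0, 1.348, -0.203], TCP at [0.141, -0.532, 0.23] pointing down, gripper open.
Joint ranges: [-3.14, 3.14], [-0.91, 2.08], [0.19, 2.58], [-1.22, 4.36], [0.22, 2.71], [-3.12, 3.12]. Speed limits (rad/s): [2.57, 2.57, 3.14, 3.14, 3.14, 3.14].

## Interface

Orientations are given as a unit quaternion [x, y, z, w].
In Python, from station import env, jaws, kinematics, vision, order gives the robot as it stands. The module is installed in compiled form; this text tells all that it offers. Calls block until the motion is done:
- env.move_ptp(position, orientation): joint-space move of the TCP to a pose.
- env.movel(position, feed=0.15, ori=None, until_force=None): straight line of the TCP; ori=None keeps the orientation; feed is the mean speed in m/s. With until_force (N) it stops when the force on the tool has changed by that much, and returns True; else False.
- env.set_joints(angles): joint-space move.
- jaws.move_gripper(opening, grip_force=None): finger opening in m; grip_force is the grip in N (None keeps the last); returns when the fingers have stopped.
- env.wait(seconds).
- kinematics.ik(position, orientation): joint angles nearest the present ones, or None.
- env.state(): the state.
- vision.camera(name): name is "scene" or "top" or "wrist"; returns a dict with "img" (480x640x3 uint8, red, green, blue), "fx", "fy", "cx", "cy" (pixels), "D" ([k1, k2, p1, p2, k3] as OpenCV has them; the pictures are not rectified), "xyz" and "rotation" of the camera in the world; the wrist camera has in their place "T_tool_cam" (4x4, takes a point from camera to tool coordinates, whose origin is the TCP and whose axes are the flange's). Camera axes: x right, y up, looking along -z (the intrinsics and any distortion apply to the point x, -y, -z); pixel columns grow to the right and rows downward; lengths in m; the calibration is good to about 2 mm. A picture is of the moment at which its call begins: read the wrist's pose just before it. There is no depth.
A pose or a line that the arm cannot do raises env.PlanningError and nothing moves.
- order.hand_in(): hands the job in, once; it reports no verdict.
The state is a dict: "time_s": time; "qpos": joint angles; "qvel": joint speeds; "effort": joint torques, N m; "tool_pos": TCP position; "ee_rot": TCP orientation; "force": force on the tool from outside, world axes, zero at the start; "wrist_torque": the same for the moment, N m; "gripper_width": finger opening in m.
Only numpy, scipy, OpenCV 4.12 (cv2) and the standard library are available. Lean on these libraries where they do the work, as an engineer would, in place of code of your own. Each camera call takes 0.05 s, during which the arm holds its last target. There are 200 camera calls.

## Working session

There is one attempt and no reset: what is moved stays moved. The work goes in short steps, each a Python script; the robot and the scene stay as the last script left them, time stands still between calls to the robot, and variables do not carry over. Pictures are saved under pics/ and viewed, about 8 in all and at most 12, crops included, and the job is handed in when it is done.

```bash
mkdir -p pics; cat > h.py <<'E'
import numpy as np, cv2
from station import env, jaws, kinematics, vision, order
def snap(n,f):
    c=vision.camera(n); cv2.imwrite(f'pics/{f}.png',c['img'][:,:,::-1]); 
    np.save(f'pics/{f}.npy',c,allow_pickle=True); return c
def ray(c,u,v):
    K=np.array([[c['fx'],0,c['cx']],[0,c['fy'],c['cy']],[0,0,1]])
    p=cv2.undistortPoints(np.array([[[u,v]]],float),K,np.array(c['D'],float))[0,0]
    d=np.array([p[0],-p[1],-1.]); R=np.array(c['rotation']); 
    return np.array(c['xyz']),R@d
def plane(c,u,v,z):
    o,d=ray(c,u,v); return o+d*(z-o[2])/d[2]
E
python3 - <<'E'
from h import *
for n in('scene','top'):
    c=snap(n,n+'0'); print(n,c['xyz'],np.array(c['rotation']).round(3).tolist(),c['fx'],c['D'])
s=env.state();print(s['time_s'],s['ee_rot'],s['force'],s['tool_pos'])
E
```

```text
scene [ 1.0051457  -0.42822337  0.78507929] [0.352, 0.125, 0.335, 0.865] 509.9060321922255 [-0.07853721  0.          0.          0.          0.        ]
top [0.49606237 0.05135482 1.0567639 ] [0.035, -0.039, -0.701, 0.711] 515.013391196773 [0.01189962 0.         0.         0.         0.        ]
0.1 [ 9.91636564e-01  1.29059279e-01  4.46755182e-05 -7.91005271e-04] [ 0.15760911 -1.00231188  0.24327953] [ 0.14075318 -0.53120718  0.22892717]
```

View pics/scene0.png

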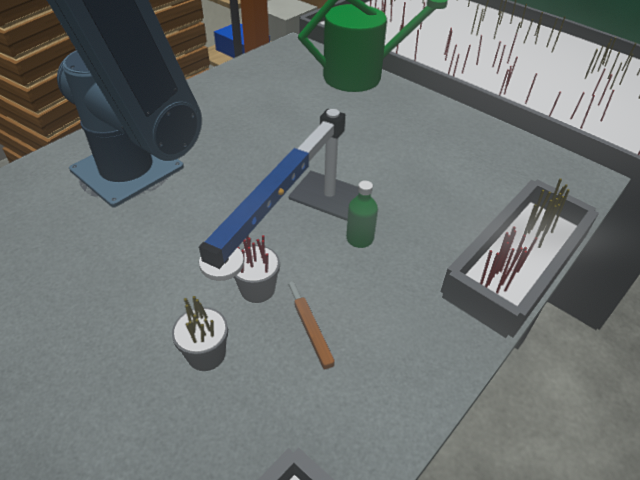

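View pics/top0.png

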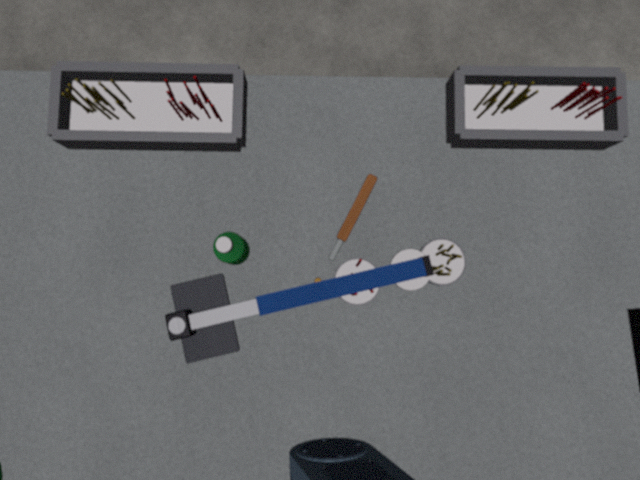

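```bash
sed -i "s/R=np.array(c\['rotation'\]); /R=Rot.from_quat(c['rotation']).as_matrix()/; 1a from scipy.spatial.transform import Rotation as Rot" h.py
python3 - <<'E'
from h import *
T=np.load('pics/top0.npy',allow_pickle=True).item();S=np.load('pics/scene0.npy',allow_pickle=True).item()
def tri(a,b):
    o1,d1=ray(T,*a);o2,d2=ray(S,*b)
    t=np.linalg.lstsq(np.c_[d1,-d2],o2-o1,rcond=None)[0];p,q=o1+t[0]*d1,o2+t[1]*d2
    return ((p+q)/2).round(4),np.linalg.norm(p-q).round(4)
def brass(img):
    h=cv2.cvtColor(img,cv2.COLOR_RGB2HSV);m=cv2.inRange(h,(12,120,120),(28,255,255))
    n,_,st,ce=cv2.connectedComponentsWithStats(m);return [(st[i,4],ce[i].round(1).tolist()) for i in range(1,n) if st[i,4]>3]
print(brass(T['img']),brass(S['img']))
print('post',plane(T,177,325,.227),'bottle cap',tri((224,244),(366,187)))
h=cv2.cvtColor(T['img'],cv2.COLOR_RGB2HSV)
m=cv2.inRange(h,(100,120,40),(125,255,255));m[:200]=0;m[330:]=0
v=h[...,2][m>0];print('V hist',np.histogram(v,8))
edges=[]
for u in range(270,420,10):
    r=np.where(m[:,u])[0];vv=h[r,u,2]
    edges.append((u,r.min(),r.max()));
    if u%50==20: print(u,r.min(),vv.tolist())
    
E=np.array([[*plane(T,u,a-.5,.216)[:2],*plane(T,u,b+.5,.216)[:2]] for u,a,b in edges])
for k in(0,2):
    p=np.polyfit(E[:,k+1],E[:,k],1);print('edge x=',p,'angle',np.degrees(np.arctan(p[0])))
pc=plane(T,427,267,.216);print('end',pc)
cv2.imwrite('pics/c1.png',cv2.resize(np.hstack([T['img'][230:330,260:360],S['img'][150:250,230:330]])[:,:,::-1],None,fx=4,fy=4,interpolation=cv2.INTER_CUBIC))
E
```

```text
[(np.int32(163), [364.3, 190.1]), (np.int32(4), [361.8, 203.2]), (np.int32(9), [359.2, 207.8]), (np.int32(34), [347.2, 231.1]), (np.int32(11), [317.3, 279.3])] [(np.int32(48), [173.0, 6.3]), (np.int32(47), [35.1, 18.0]), (np.int32(50), [185.3, 29.0]), (np.int32(20), [5.6, 29.6]), (np.int32(110), [29.0, 52.7]), (np.int32(42), [191.2, 52.2]), (np.int32(119), [24.4, 83.0]), (np.int32(162), [28.5, 106.7]), (np.int32(214), [36.1, 128.5]), (np.int32(93), [18.1, 140.8]), (np.int32(39), [11.8, 152.1]), (np.int32(16), [280.8, 190.6]), (np.int32(432), [319.9, 344.3])]
post [0.43542696 0.25970516 0.227     ] bottle cap (array([0.5734, 0.2043, 0.145 ]), np.float64(0.0031))
V hist (array([   2,    2,    3,    8,    6,   17, 2002, 1020]), array([ 46.   ,  55.125,  64.25 ,  73.375,  82.5  ,  91.625, 100.75 ,
       109.875, 119.   ]))
270 294 [110, 111, 103, 106, 109, 112, 110, 109, 113, 109, 110, 107, 107, 103, 109, 110, 111, 107, 108]
320 282 [109, 106, 106, 104, 108, 107, 103, 105, 102, 107, 107, 108, 106, 111, 104, 111, 99, 105, 109]
370 271 [104, 106, 109, 112, 105, 111, 108, 110, 110, 111, 110, 112, 108, 109, 105, 111, 113, 100]
edge x= [-0.24672757  0.51575987] angle -13.859640662329678
edge x= [-0.2545266  0.4859611] angle -14.280081104060315
end [ 0.53372861 -0.14079057  0.216     ]
```

View pics/c1.png

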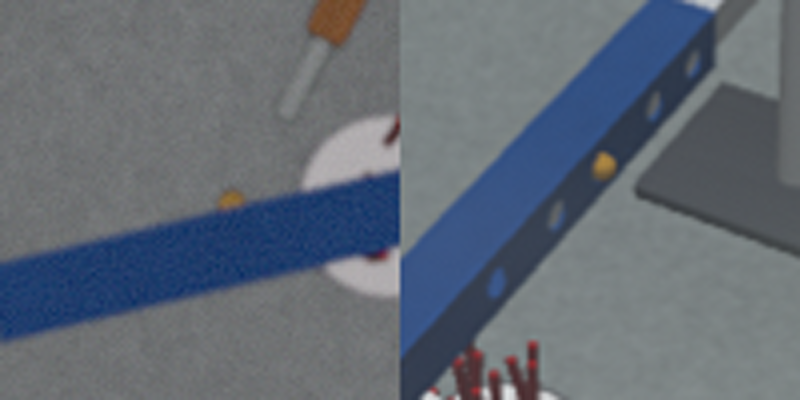

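```bash
cat >> h.py <<'E'
ang=np.radians(14.05); X=np.array([np.cos(ang),np.sin(ang),0]); Y=np.array([-np.sin(ang),np.cos(ang),0])
def quat(phi): return (Rot.from_euler('z',phi)*Rot.from_quat([1,0,0,0])).as_quat()
E
python3 - <<'E'
from h import *
T=np.load('pics/top0.npy',allow_pickle=True).item();S=np.load('pics/scene0.npy',allow_pickle=True).item()
o1,d1=ray(T,317.3,279.3);o2,d2=ray(S,280.8,190.6)
t=np.linalg.lstsq(np.c_[d1,-d2],o2-o1,rcond=None)[0];p,q=o1+t[0]*d1,o2+t[1]*d2
print('button',p,q,'top@.2',plane(T,317.3,279.3,.2),'scene@.2',plane(S,280.8,190.6,.2))
post=np.array([.4354,.2597,0]);print('from post',post-.235*Y+.02*X)
# red pot rim (white disc) from top
print('red pot', plane(T,357,281,.076),'lamp',plane(T,410,270,.16),'along',(plane(T,357,281,.076)-post)@Y+.235)
O=post-.235*Y
for phi in(np.pi/2+ang,ang-np.pi/2):
    print(phi,kinematics.ik(O+[0,0,.31],quat(phi)))
phi=ang-np.pi/2
q=kinematics.ik(O+[0,0,.31],quat(phi))
if abs(q[5])>2: phi+=np.pi
p0=env.state()['tool_pos'];env.movel([p0[0],p0[1],.31])
env.move_ptp(O+[0,0,.31],quat(phi))
s=env.state();print(phi,s['time_s'],s['tool_pos'],s['ee_rot'],s['qpos'],s['force'])
c=snap('wrist','w1');print(c['T_tool_cam'])
np.save('pics/w1s.npy',[*s['tool_pos'],*s['ee_rot']])
E
```

```text
button [0.51126291 0.03779206 0.20379482] [0.51133237 0.03786574 0.20379489] top@.2 [0.51133054 0.03773172 0.2       ] scene@.2 [0.50810854 0.04090858 0.2       ]
from post [0.51185229 0.03658557 0.        ]
red pot [ 0.51144507 -0.03962141  0.076     ] lamp [ 0.53057271 -0.12395485  0.16      ] along -0.07382833819905482
1.8160150867001 [-1.62117990e-01  1.11777668e-01  1.52205067e+00 -4.44089210e-16
  1.50776432e+00 -4.07336750e-01]
-1.3255775668896932 [-1.62117990e-01  1.11777668e-01  1.52205067e+00 -4.44089210e-16
  1.50776432e+00  2.73425590e+00]
1.8160150867001 3.15 [0.49260663 0.03096364 0.30992029] [ 6.15848268e-01  7.87864769e-01 -1.18095985e-04  5.53052942e-05] [-1.63445629e-01  1.12059904e-01  1.52191769e+00 -2.60827383e-04
  1.50763123e+00 -4.07301114e-01] [-0.14441746 -0.67773924  0.73248729]
[[-7.83314376e-05  9.68853511e-01  2.47634545e-01  6.79189750e-02]
 [ 9.99999921e-01  1.72113248e-04 -3.57062836e-04 -3.47830148e-04]
 [-3.88562768e-04  2.47634498e-01 -9.68853448e-01 -1.54516711e-01]
 [ 0.00000000e+00  0.00000000e+00  0.00000000e+00  1.00000000e+00]]
```

View pics/w1.png

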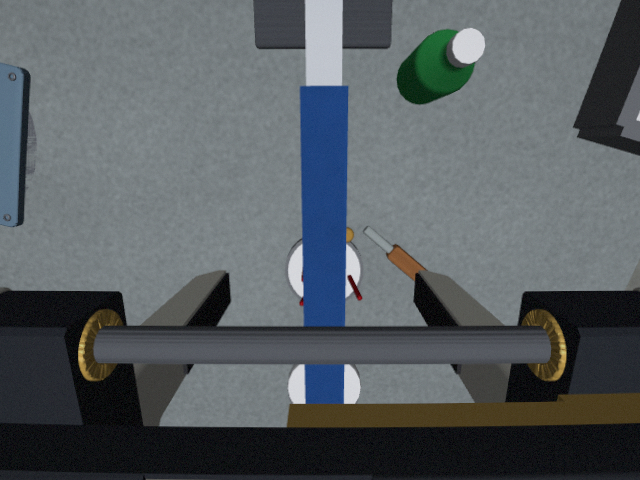

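```bash
python3 - <<'E'
from h import *
c=np.load('pics/w1.npy',allow_pickle=True).item();s=np.load('pics/w1s.npy')
R=Rot.from_quat(s[3:]).as_matrix();M=np.array(c['T_tool_cam'])
c['xyz']=s[:3]+R@M[:3,3];c['rotation']=Rot.from_matrix(R@M[:3,:3]).as_quat()
h=cv2.cvtColor(c['img'],cv2.COLOR_RGB2HSV)
m=cv2.inRange(h,(15,120,100),(28,255,255));m[260:]=0;m[:200]=0;m[:,360:]=0
ys,xs=np.where(m);print('btn px',xs.min(),xs.max(),ys.min(),ys.max(),len(xs))
b=plane(c,xs.mean(),(ys.min()+ys.max())/2,.2);print('button',b)
m=cv2.inRange(h,(100,120,40),(125,255,255));O=np.array([.4354,.2597,0])-.235*Y
for v in range(100,320,30):
    r=np.where(m[v,280:370])[0]+280;a,e=plane(c,r.min()-.5,v,.216),plane(c,r.max()+.5,v,.216)
    mid=(a+e)/2-O;print(v,r.min(),r.max(),'along',(mid@Y).round(4),'across',(mid@X).round(4),'w',(e-a)@X)
print('button in O:',(b-O)@X,(b-O)@Y)
E
```

```text
btn px 347 353 228 241 74
button [0.51232044 0.03842314 0.2       ]
100 301 347 along 0.0974 across 0.0013 w 0.031129899413746602
130 301 347 along 0.0783 across 0.0013 w 0.03171198664085696
160 301 346 along 0.0585 across 0.001 w 0.031640516945095155
190 302 346 along 0.0378 across 0.0013 w 0.031578442405342244
220 302 345 along 0.0164 across 0.0009 w 0.03152589062549172
250 303 345 along -0.006 across 0.0013 w 0.03148361376348098
280 304 344 along -0.0294 across 0.0013 w 0.030703042742887238
310 304 344 along -0.054 across 0.0013 w 0.03143201470791495
button in O: 0.020900246675359207 0.0016689433011692874
```

```bash
cat >> h.py <<'E'
O=np.array([.4354,.2597,0])-.235*Y+.0015*Y+.001*X; phi=np.pi/2+ang; Z=np.array([0,0,1.])
def rep(t):
    s=env.state();p=s['tool_pos']-O;print(t,'t',round(s['time_s'],2),'x,y,z',(p@X).round(4),(p@Y).round(4),p[2].round(4),'F',(s['force']@X).round(1),(s['force']@Y).round(1),s['force'][2].round(1),'w',round(s['gripper_width'],4));return p
def grasp(f=30):
    env.movel(O+.192*Z+.06*Z,feed=.2,ori=quat(phi));p=rep('above')
    corr=-(p@X)*X-(p@Y)*Y
    env.movel(O+corr+.192*Z,feed=.1);rep('down')
    jaws.move_gripper(.045,f);jaws.move_gripper(.02,f);rep('gripped')
E
python3 - <<'E'
from h import *
grasp(30)
p=env.state()['tool_pos']
print(env.movel(p+.006*Y,feed=.02,until_force=22));rep('duck')
E
```

```text
above t 3.64 x,y,z -0.0001 -0.0004 0.2521 F 0.8 0.9 0.7 w 0.0933
down t 4.39 x,y,z 0.0007 0.0002 0.1928 F -0.6 0.5 0.2 w 0.0931
gripped t 5.68 x,y,z 0.0004 0.0004 0.1921 F 4.5 0.6 -2.0 w 0.0321
False
duck t 6.13 x,y,z 0.0004 0.0046 0.1921 F 3.4 -6.3 -2.4 w 0.0318
```

```bash
python3 - <<'E'
from h import *
p=env.state()['tool_pos']
print(env.movel(p+.05*Y,feed=.022,until_force=9));rep('stop')
env.wait(.2);rep('settle');snap('scene','s2')
I=cv2.imread('pics/s2.png')[100:340,150:450];cv2.imwrite('pics/s2c.png',cv2.resize(I,None,fx=2.5,fy=2.5,interpolation=cv2.INTER_CUBIC))
E
```

```text
True
stop t 7.58 x,y,z 0.0004 0.0377 0.1921 F -0.3 -2.1 2.8 w 0.0321
settle t 7.78 x,y,z 0.0004 0.0377 0.1921 F -3.0 -3.4 6.0 w 0.032
```

View pics/s2c.png

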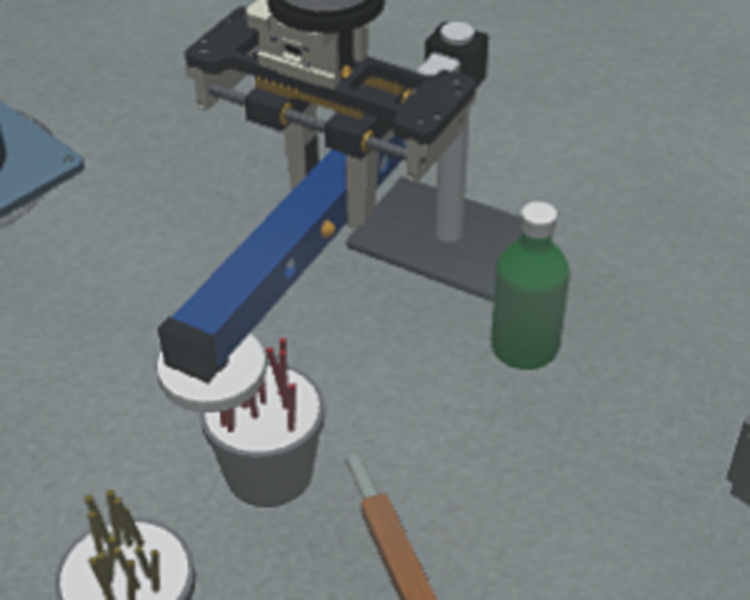

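```bash
python3 - <<'E'
from h import *
jaws.move_gripper(.093);p=rep('open')
env.movel(O+.192*Z+.0002*Y,feed=.1,ori=quat(phi));p=rep('back')
jaws.move_gripper(.045,30);jaws.move_gripper(.02,30);rep('gripped')
p=env.state()['tool_pos']
print(env.movel(p+.006*Y,feed=.02,until_force=22));q=rep('duck')
if env.state()['gripper_width']<.033 and q@Y>.0035:
    p=env.state()['tool_pos']
    print(env.movel(p+.048*Y,feed=.022,until_force=9));rep('stop');env.wait(.2);rep('settle')
snap('scene','s3')
I=cv2.imread('pics/s3.png')[100:340,150:450];cv2.imwrite('pics/s3c.png',cv2.resize(I,None,fx=2.5,fy=2.5,interpolation=cv2.INTER_CUBIC))
E
```

```text
open t 8.92 x,y,z 0.001 0.0376 0.1917 F -0.1 -0.4 -0.1 w 0.093
back t 9.44 x,y,z -0.0001 0.0001 0.1919 F -0.2 0.5 0.6 w 0.0929
gripped t 10.73 x,y,z 0.0005 0.0002 0.1921 F 5.4 1.7 -1.8 w 0.0319
False
duck t 11.18 x,y,z 0.0005 0.0037 0.1921 F 2.7 -8.7 -3.7 w 0.0319
False
stop t 13.4 x,y,z 0.0004 0.0481 0.1921 F 1.1 -15.4 -4.0 w 0.0318
settle t 13.6 x,y,z 0.0004 0.0481 0.1921 F 0.8 -16.2 -4.1 w 0.0318
```

View pics/s3c.png

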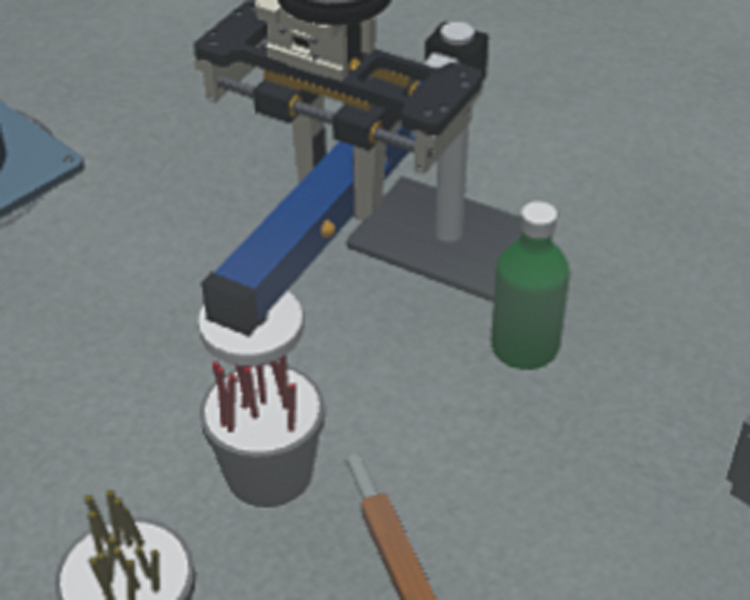

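```bash
python3 - <<'E'
from h import *
p=env.state()['tool_pos']
env.movel(p-.001*Y,feed=.02);rep('eased')
jaws.move_gripper(.093);p=rep('open')
a=env.state()['tool_pos'];env.movel(a+.13*Z,feed=.2);
env.move_ptp([.3,-.3,.35],quat(phi));rep('away')
T=snap('top','t4');S=snap('scene','s4')
I=np.hstack([cv2.imread('pics/s4.png')[140:300,170:330],cv2.imread('pics/t4.png')[200:360,270:430]])
cv2.imwrite('pics/c4.png',cv2.resize(I,None,fx=2.5,fy=2.5,interpolation=cv2.INTER_CUBIC))
for c in(S,T):
    h=cv2.cvtColor(c['img'],cv2.COLOR_RGB2HSV);m=cv2.inRange(h,(12,120,120),(28,255,255))
    n,_,st,ce=cv2.connectedComponentsWithStats(m);print([(st[i,4],ce[i].round(1).tolist()) for i in range(1,n) if 170<ce[i][1]<300 and 270<ce[i][0]<330])
E
```

```text
eased t 14.03 x,y,z 0.0003 0.047 0.1921 F 3.9 -2.1 -2.3 w 0.0313
open t 15.12 x,y,z 0.0003 0.0471 0.1921 F 0.2 -0.2 0.8 w 0.0931
away t 17.48 x,y,z -0.2677 -0.2762 0.3498 F 0.4 0.4 0.9 w 0.093
[(np.int32(16), [280.8, 190.6])]
[(np.int32(9), [317.1, 279.3])]
```

View pics/c4.png

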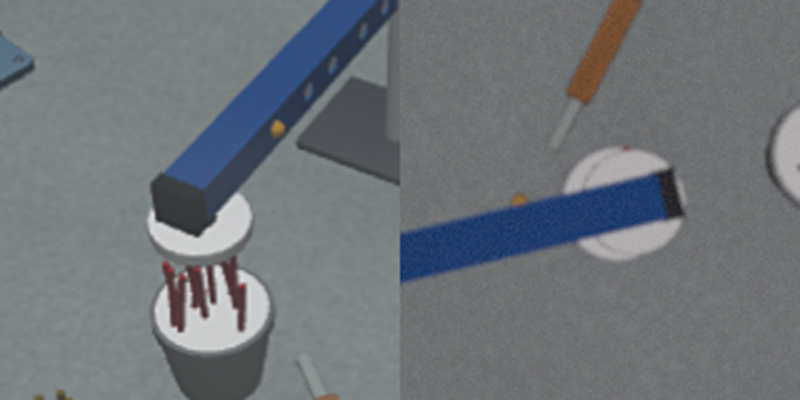

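```bash
python3 - <<'E'
from h import *
order.hand_in();rep('in')
E
```

```text
the job is handed in; nothing more can be done
the job is handed in; nothing more can be done
```

The lamp now hangs over the pot of red-stemmed cuttings, and the job is handed in. I gripped the boom with one pad pressing the button flush and slid it towards the post. It clicked after about 37 mm; I let go, went back to the button, and slid it about 47 mm more to the end hole.

**Final check:** The arm had let go and moved clear at 17.5 s. The button then showed at the same pixel and with the same area as at the start in the scene view, so it stands fully out, with four free holes on the post side of it. The pots, bottle and dibber looked unmoved in the pictures; I did not measure them.

**What did not go as intended:** On the second slide the force stop did not trip. The boom rested against the button with about 16 N at the end of the commanded move, until I eased it to about 2 N and let go.

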